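# Load the teal nest block into the bearing-seating fixture

## Robot

A 6-joint arm with a two-finger parallel gripper is mounted at the origin on the work surface. World frame = base frame: x ahead of the robot, y to its left, z up, the work surface at z = 0. Lengths are in m, angles in rad, forces in N, time in s.
With the tool pointing down it reaches from about 0.25 to 0.725 m from the base axis. Payload 4 kg.
Tool frame: the origin (TCP) lies midway between the tips of the shut fingers; the grasp point (between the pads) lies 19 mm behind it (bot.grip_point_offset is the distance from the TCP to the grasp point, in m); z points along the fingers, y is the line along which they close (so a half turn about z gives the same grasp; the last joint's range is limited). The gripper opens to 85 mm and grips with 20 to 120 N. Pads are 22 mm wide; open, the fingers measure 114 mm over their backs; the gripper's body (76 mm by 85 mm) begins 54 mm behind the grasp point. The pads swing forward as they close: fully open they stand 13 mm farther back than shut.
Start: joints at [1.273, 0.241, 0.005, 1.335, 0, 1.571], TCP at [0.147, 0.478, 0.231] pointing down, gripper open.
Joint ranges: [-2.72, 2.72], [-1.05, 1.87], [-1.09, 1.28], [-1.99, 2.15], [-1.42, 1.44], [-3.14, 3.14]. Speed limits (rad/s): [2.79, 2.79, 3.14, 3.14, 3.14, 3.14].

## Interface

Orientations are given as a unit quaternion [x, y, z, w].
In Python, from workcell import bot gives the robot as it stands.
- The arm moves only by the tool step_arm, never from a script. Its argument "targets" is text: rows parted by semicolons, each of 7 numbers parted by spaces: the opening, from -1 (shut) to 1 (fully open), so that 0 is half open, then the shift along the world's x, y, z normalised to -1 to 1, where 1 is 0.5 m, then the turn, a rotation vector about the world's x, y, z normalised to -1 to 1, where 1 is pi/4 rad. In form: gripper x y z wx wy wz; .... A call has 1 to 10 rows; each row is the pose to reach, as a shift and turn from the pose commanded when the call began; what a row does not reach only later rows make up. A row lasts 1/12 s, in which the tool goes at most 41.7 mm and 7.16 degrees, less where a joint would pass 70% of its speed; a pose out of reach is approached as far as the arm can. A call with a number of a shift or a turn outside -1 to 1 is refused whole. A call with a gripper value outside its range is refused whole. The fingers move at their own pace and stop on an object; the grip force is fixed at half the most. Time passes only in rows, so rows that repeat a pose let the fingers close. It gives the time, the measured TCP pose, the force, the opening and the grip force at its end, in the units of the state.
- bot.get_obs(): the state, without advancing time (a new reading comes with each control period).
- bot.camera(name): name is "scene" or "top"; returns the picture (400x640x3 uint8, red, green, blue); there is no depth.
- bot.camera_info(name): a dict with "vertical_fov" (degrees; the focal length in pixels is half the picture's height over the tangent of half this angle, whatever the lens; pixels are square), "cx", "cy" (the principal point, pixels), "D" ([k1, k2, p1, p2, k3] as OpenCV has them; the pictures are not rectified), "pose" (4x4, takes a point from camera to world coordinates). Camera axes: x right, y up, looking along -z (the intrinsics and any distortion apply to the point x, -y, -z); pixel columns grow to the right and rows downward; lengths in m; the calibration is good to about 2 mm. A picture is of the moment at which its call begins. camera_info takes no time and is no camera call.
- bot.job_done(): hands the job in; it is judged then, once.
The state is a dict: "clock": time; "joint_pos": joint angles; "joint_vel": joint speeds; "tau": joint torques, N m; "eef_pos": TCP position; "tool_rot": TCP orientation; "ft_force": force on the tool from outside, world axes, zero at the start; "ft_torque": the same for the moment, N m; "grip_width": finger opening in m; "grasp_force": force on a finger pad.
Only numpy, scipy, OpenCV 4.12 (cv2) and the standard library are available. Lean on these libraries where they do the work, as an engineer would, in place of code of your own. Each camera call takes 0.05 s, during which the arm holds its last target. There are 200 camera calls.

## Task

The teal yo-yo is next for a bearing change: take the teal nest block (not the orange one) and set it down in the pocket of the grey bearing-seating fixture so that it lies flat and square on the pocket floor, then let go. Lower it in gently rather than dropping it, and leave the orange nest block and the glass loupe standing where they are.

Things in the scene. Friction and masses are not known exactly. Their poses are not given: they have to be found in the camera images.
- teal_nest_center (a point): Centre (half-way up, 18 mm above its underside) of the teal aluminium nest block: loose, 66 mm long (x axis), 44 mm wide (y), 36 mm high (z up), about 0.24 kg, standing flat on the table. In its top is a round recess 32 mm across, 12 mm deep, with a dark floor and a small brass pin. Either end may point either way in the pocket.
- pocket (a point): Centre of the pocket floor of the fixed fixture: grey plate 136 x 116 x 8 mm with a dark steel U-shaped jaw at each end, 14 mm high. They form a bright-floored pocket 78 mm long (x axis here), 56 mm wide (y), 14 mm deep; floor 8 mm, jaw tops 22 mm above the table. Mid-way along each long side is a 44 mm wide gap, level with the floor (room for a finger on either y side of the block). z up.
- orange_nest_center (a point): Centre (18 mm above its underside) of the orange nest block, same outer size and axes as the teal one but with a 22 mm recess, standing flat on the table. Not wanted now: leave it where it is.
- loupe_center (a point): Centre (13 mm above its underside) of the glass magnifier loupe, a black waisted ring 42 mm across and 26 mm high with a lens at its top, standing loose on the table. Leave it where it is.
Not all that is in view belongs to the job. What is shaped like the part that bears teal_nest_center but blue, green or pink is not meant.

How it is judged:
By the outcome, as a careful person would: the job done as asked, in the order asked, and still so for the second after the job is handed in, with the robot touching nothing.
It also fails if it takes over 34 s, if anything falls off the work surface, if the arm or the gripper's body presses on something with over 40 N, if the wrist force passes 120 N, or if a joint passes its speed limit or range.

## Working session

There is one attempt and no reset: what is moved stays moved. The work goes in short steps, Python scripts to look and compute and a tool call to move; the robot and the scene stay as the last step left them, time stands still between calls to the robot, and variables do not carry over. Pictures are saved under pics/ and viewed, at most 10 in all, crops included, and the job is handed in when it is done.

Besides the shell and the picture viewer there is one more tool, called after "Request:" in YAML: its name, and indented under it one key for each argument. step_arm: Moves the arm, as the interface text tells. Scaled input: -1 to 1 covers 0.5 m each way for a shift and pi/4 rad each way for a turn. Its arguments: {"type":"object","properties":{"targets":{"type":"string"}},"required":["targets"]}

```bash
mkdir -p pics
python3 - <<'E'
from workcell import bot
import cv2
for n in("scene","top"):
    cv2.imwrite(f"pics/{n}0.png",bot.camera(n)[:,:,::-1]); print(n,bot.camera_info(n))
o=bot.get_obs();print(o)
E
```

```text
scene {'vertical_fov': 56.933177663368916, 'cx': 317.5898852371916, 'cy': 198.4193366146829, 'D': array([-0.01096613,  0.        ,  0.        ,  0.        ,  0.        ]), 'pose': array([[ 0.22328432, -0.64968707,  0.72667105,  1.04535268],
       [ 0.97464513,  0.13769684, -0.17637021, -0.20141075],
       [ 0.01452514,  0.74762711,  0.66395988,  0.55999837],
       [ 0.        ,  0.        ,  0.        ,  1.        ]])}
top {'vertical_fov': 50.56177228248512, 'cx': 312.82402801876395, 'cy': 196.22141813328577, 'D': array([-0.00720155,  0.        ,  0.        ,  0.        ,  0.        ]), 'pose': array([[ 0.00488838,  0.98312924, -0.18284694,  0.33200574],
       [-0.99993754,  0.00296785, -0.01077564, -0.06625924],
       [-0.01005119,  0.18288819,  0.98308234,  1.01030267],
       [ 0.        ,  0.        ,  0.        ,  1.        ]])}
{'clock': 0.1, 'joint_pos': array([ 1.27301918e+00,  2.41371344e-01,  3.86617330e-03,  1.33518501e+00,
       -1.06142085e-05,  1.57079553e+00]), 'joint_vel': array([-9.25075068e-04, -3.53000081e-03,  2.36130088e-03,  7.55875574e-04,
        1.23372505e-05,  1.26115610e-03]), 'tau': array([ 5.51769390e-04, -3.73138225e+01,  2.53009915e+01,  1.09062635e-02,
        2.16191012e-05,  7.45945066e-07]), 'eef_pos': array([0.14653776, 0.47746258, 0.23048789]), 'tool_rot': array([ 1.48338630e-01,  9.88936173e-01, -9.37239686e-04, -1.35218541e-04]), 'ft_force': array([ 0.54597654, -0.26996027,  0.40777471]), 'ft_torque': array([ 0.02646736, -0.0768928 , -0.00938693]), 'grasp_force': 0.0, 'grip_width': 0.0854275981543976}
```

View pics/top0.png

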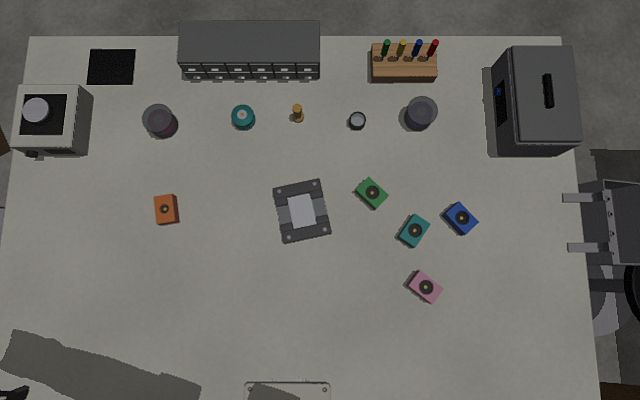

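View pics/scene0.png

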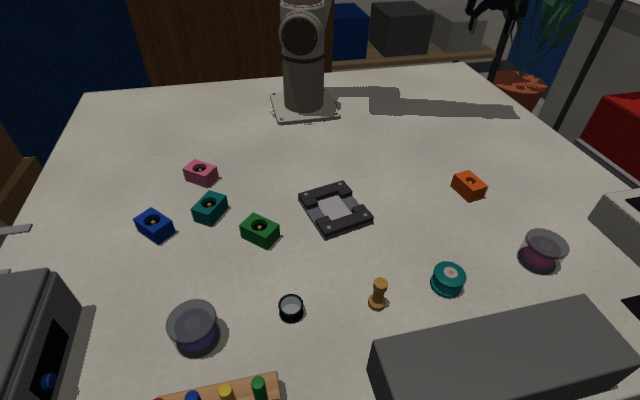

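Top view candidates: teal block (414,231), blue (461,218), green (372,193), pink (425,287), orange (166,209), and the round teal yo-yo (243,117). The fixture is at (302,211) and the loupe at (357,120). I choose the block at (414,231) and will check it in a close crop.

Run:
```python
import cv2,numpy as np
t=cv2.imread("pics/top0.png")
a=cv2.resize(t[205:257,388:440],(400,400),interpolation=cv2.INTER_CUBIC)   # x7.69
b=cv2.resize(t[172:250,263:341],(400,400),interpolation=cv2.INTER_CUBIC)  # x5.128
s=cv2.imread("pics/scene0.png")
c=cv2.resize(s[182:232,182:232],(200,200),interpolation=cv2.INTER_CUBIC)
cv2.imwrite("pics/crop1.png",np.clip(np.hstack([a,b]).astype(float)*1.4,0,255).astype(np.uint8))
```

```text
(no output)
```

View pics/crop1.png

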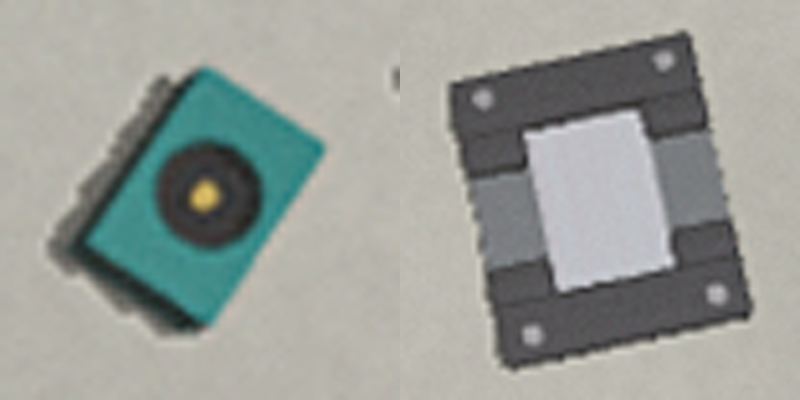

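The crop confirms a teal block with a wide dark recess and brass pin; top-face corners are at about (415,214), (430,224), (415,248), (399,236). The pocket's bright floor and the four jaw screws are clear too. Next I compute poses and overlay them on the scene view.

```bash
cat > h.py <<'E'
import cv2,numpy as np
from workcell import bot
def K(n):
    i=bot.camera_info(n); f=200/np.tan(np.radians(i["vertical_fov"]/2))
    return np.array([[f,0,i["cx"]],[0,f,i["cy"]],[0,0,1]]),i["D"],i["pose"]
def ray(n,uv,z):
    k,D,P=K(n); p=cv2.undistortPoints(np.array(uv,float).reshape(-1,1,2),k,D)[:,0]
    d=np.c_[p[:,0],-p[:,1],-np.ones(len(p))]@P[:3,:3].T; o=P[:3,3]
    return o+d*((z-o[2])/d[:,2])[:,None]
def proj(n,X):
    k,D,P=K(n); c=(np.atleast_2d(X)-P[:3,3])@P[:3,:3]*[1,-1,-1]
    return cv2.projectPoints(c.reshape(-1,1,3),np.zeros(3),np.zeros(3),k,D)[0][:,0]
def rect(c,yaw,l,w,z):
    R=np.array([[np.cos(yaw),-np.sin(yaw)],[np.sin(yaw),np.cos(yaw)]])
    q=np.array([[1,1],[1,-1],[-1,-1],[-1,1]])*[l/2,w/2]
    return np.c_[q@R.T+c,np.full(4,z)]
E
cat > m.py <<'E'
from h import *
def top(p,s,o): return (np.array(p)+.5)/s-.5+o
def sz(n,X):
    e=np.linalg.norm(np.roll(X,-1,0)-X,axis=1)*1e3; v=(X[1]-X[2])+(X[0]-X[3])
    print(n,X.mean(0)[:2].round(4),e.round(1),"angles of edges",[round(float(np.degrees(np.arctan2(*(X[(i+1)%4]-X[i])[[1,0]]))),1) for i in range(4)])
sz("teal",ray("top",top([(205,67),(326,148),(207,328),(83,242)],400/52,[388,205]),.036))
F=lambda p:top(np.array(p)-[400,0],400/78,[263,172])
sz("screws",ray("top",F([(484,98),(664,60),(717,293),(533,334)]),.022))
sz("outer",ray("top",F([(450,84),(690,33),(750,315),(505,367)]),.022))
sz("floor",ray("top",F([(525,135),(640,110),(673,266),(560,292)]),.008))
s=cv2.imread("pics/scene0.png")
a=cv2.resize(s[180:240,180:240],(400,400),interpolation=cv2.INTER_CUBIC)
b=cv2.resize(s[170:250,295:375],(400,400),interpolation=cv2.INTER_CUBIC)
cv2.imwrite("pics/crop2.png",np.clip(np.hstack([a,b])*1.3,0,255).astype(np.uint8))
E
python3 m.py
```

```text
teal [ 0.4348 -0.2895] [42.9 65.8 44.  65.3] angles of edges [-124.7, 145.0, 54.8, -36.0]
screws [ 0.4835 -0.0288] [ 85.5 111.5  85.9 112.1] angles of edges [-77.7, -167.2, 102.8, 12.6]
outer [ 0.4822 -0.0284] [114.2 134.5 113.8 134. ] angles of edges [-77.6, -168.2, 102.2, 12.0]
floor [ 0.4832 -0.0283] [55.3 75.3 53.7 75.9] angles of edges [-77.3, -167.9, 103.2, 13.3]
```

View pics/crop2.png

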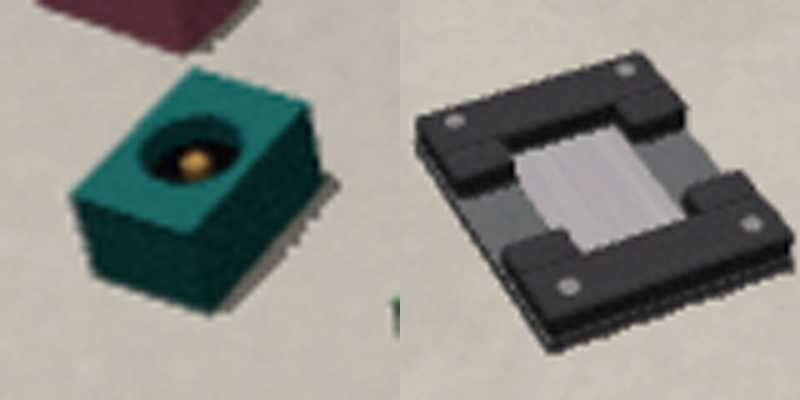

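```bash
cat >> m.py <<'E'
print("scene:")
sz("teal",ray("scene",top([(195,66),(308,105),(190,235),(72,193)],400/60,[180,180]),.036))
sz("screws",ray("scene",top(np.array([(454,121),(626,70),(752,223),(569,287)])-[400,0],5,[295,170]),.022))
from scipy.spatial.transform import Rotation as R
o=bot.get_obs();print(o["eef_pos"],R.from_quat(o["tool_rot"]).as_matrix().round(4),bot.grip_point_offset)
E
python3 m.py
```

```text
teal [ 0.4348 -0.2895] [42.9 65.8 44.  65.3] angles of edges [-124.7, 145.0, 54.8, -36.0]
screws [ 0.4835 -0.0288] [ 85.5 111.5  85.9 112.1] angles of edges [-77.7, -167.2, 102.8, 12.6]
outer [ 0.4822 -0.0284] [114.2 134.5 113.8 134. ] angles of edges [-77.6, -168.2, 102.2, 12.0]
floor [ 0.4832 -0.0283] [55.3 75.3 53.7 75.9] angles of edges [-77.3, -167.9, 103.2, 13.3]
scene:
teal [ 0.4344 -0.2895] [44.7 65.3 44.3 66. ] angles of edges [52.2, -35.0, -126.9, 145.3]
screws [ 0.4812 -0.0268] [ 86.7 111.6  86.7 112.9] angles of edges [102.5, 12.8, -76.7, -167.2]
[0.14653776 0.47746258 0.23048789] [[-9.560e-01  2.934e-01 -5.000e-04]
 [ 2.934e-01  9.560e-01 -1.800e-03]
 [-0.000e+00 -1.900e-03 -1.000e+00]] 0.0187
```

Poses: teal block centre (0.4346, -0.2895) with long axis at -35.3°, pocket (0.482, -0.028) at 12.5°. First I travel halfway with a small turn, to learn the sign of joint 6.

Request:
step_arm:
  targets: "1 0.144 -0.384 0 0 0 -0.1;1 0.288 -0.768 0 0 0 -0.2;1 0.288 -0.768 0 0 0 -0.2;1 0.288 -0.768 0 0 0 -0.2;1 0.288 -0.768 0 0 0 -0.2;1 0.288 -0.768 0 0 0 -0.2;1 0.288 -0.768 0 0 0 -0.2;1 0.288 -0.768 0 0 0 -0.2;1 0.288 -0.768 0 0 0 -0.2;1 0.288 -0.768 0 0 0 -0.2"

```text
clock: 0.93
eef_pos: [0.2905, 0.0917, 0.2312]
tool_rot: [0.226, 0.974, -0.0, 0.0]
ft_force: [0.9, -0.3, -0.3]
grip_width: 0.0854
grasp_force: 0.0
```

```bash
cat > st.py <<'E'
from h import *
from scipy.spatial.transform import Rotation as R
o=bot.get_obs();M=R.from_quat(o["tool_rot"]).as_matrix()
print(o["clock"],o["eef_pos"].round(4),"y yaw",np.degrees(np.arctan2(M[1,1],M[0,1])).round(2),"z",M[:,2].round(4),"j",o["joint_pos"].round(3),o["ft_force"].round(1),o["grip_width"].round(4),o["grasp_force"])
E
python3 st.py
```

```text
Traceback (most recent call last):
  File "st.py", line 4, in <module>
    print(o["clock"],o["eef_pos"].round(4),"y yaw",np.degrees(np.arctan2(M[1,1],M[0,1])).round(2),"z",M[:,2].round(4),"j",o["joint_pos"].round(3),o["ft_force"].round(1),o["grip_width"].round(4),o["grasp_force"])
                                                                                                                                                                         ^^^^^^^^^^^^^^^^^^^^^
AttributeError: 'float' object has no attribute 'round'
```

```bash
sed -i 's/o\["grip_width"\].round(4)/o["grip_width"]/' st.py; python3 st.py
```

```text
0.9333 [0.2905 0.0917 0.2312] y yaw 63.92 z [ 4.e-04 -3.e-04 -1.e+00] j [ 0.306 -0.155 -0.412  1.313 -0.     0.761] [ 0.9 -0.3 -0.3] 0.0854191066363461 0.0
```

Request:
step_arm:
  targets: "1 0.288 -0.762 -0.18 0 0 -0.2;1 0.288 -0.762 -0.18 0 0 -0.205;1 0.288 -0.762 -0.18 0 0 -0.205;1 0.288 -0.762 -0.18 0 0 -0.205;1 0.288 -0.762 -0.18 0 0 -0.205;1 0.288 -0.762 -0.18 0 0 -0.205;1 0.288 -0.762 -0.18 0 0 -0.205;1 0.288 -0.762 -0.18 0 0 -0.205;1 0.288 -0.762 -0.18 0 0 -0.205;1 0.288 -0.762 -0.18 0 0 -0.205"

```text
clock: 1.77
eef_pos: [0.4344, -0.2885, 0.1403]
tool_rot: [0.303, 0.953, 0.0, -0.0]
ft_force: [2.0, 1.2, -0.1]
grip_width: 0.0852
grasp_force: 0.0
```

Request:
step_arm:
  targets: "1 0 0 -0.02 0 0 0;1 0 0 -0.02 0 0 0;1 0 0 -0.02 0 0 0"

```text
clock: 2.02
eef_pos: [0.4332, -0.2857, 0.1301]
tool_rot: [0.303, 0.953, 0.001, -0.002]
ft_force: [0.4, 0.4, 0.1]
grip_width: 0.0852
grasp_force: 0.0
```

```bash
python3 st.py
```

```text
2.0167 [ 0.4332 -0.2857  0.1301] y yaw 54.68 z [-0.0034  0.0026 -1.    ] j [-0.583  0.347 -0.121  1.106  0.     0.033] [0.4 0.4 0.1] 0.08522492107327514 0.0
```

Request:
step_arm:
  targets: "1 0 0 -0.04 0 0 0;1 0 0 -0.08 0 0 0;1 0 0 -0.08 0 0 0;1 0 0 -0.08 0 0 0;1 0 0 -0.08 0 0 0"

```text
clock: 2.43
eef_pos: [0.4351, -0.286, 0.0929]
tool_rot: [0.302, 0.953, -0.0, 0.001]
ft_force: [-1.1, 0.1, -0.5]
grip_width: 0.0856
grasp_force: 0.0
```

```bash
python3 st.py
```

```text
2.4333 [ 0.4351 -0.286   0.0929] y yaw 54.79 z [ 1.4e-03 -8.0e-04 -1.0e+00] j [-0.582  0.382 -0.177  1.011  0.     0.033] [-1.1  0.1 -0.5] 0.08562528985163242 0.0
```

Request:
step_arm:
  targets: "1 0 -0.007 0 0 0 0;1 0 -0.007 -0.04 0 0 0;1 0 -0.007 -0.08 0 0 0;1 0 -0.007 -0.11 0 0 0;1 0 -0.007 -0.14 0 0 0;1 0 -0.007 -0.16 0 0 0;1 0 -0.007 -0.166 0 0 0;1 0 -0.007 -0.166 0 0 0;1 0 -0.007 -0.166 0 0 0"

```text
clock: 3.18
eef_pos: [0.4352, -0.2905, 0.0093]
tool_rot: [0.303, 0.953, -0.0, 0.001]
ft_force: [0.2, -0.7, 1.1]
grip_width: 0.0851
grasp_force: 0.0
```

```bash
python3 st.py
python3 - <<'E'
from h import *
s=bot.camera("scene")[:,:,::-1]
cv2.imwrite("pics/g1.png",cv2.resize(s[150:260,130:290],(800,550),interpolation=cv2.INTER_CUBIC))
E
```

```text
3.1833 [ 0.4352 -0.2905  0.0093] y yaw 54.71 z [ 1.2e-03 -8.0e-04 -1.0e+00] j [-0.589  0.489 -0.264  0.816 -0.     0.027] [ 0.2 -0.7  1.1] 0.08512832605617347 0.0
```

View pics/g1.png

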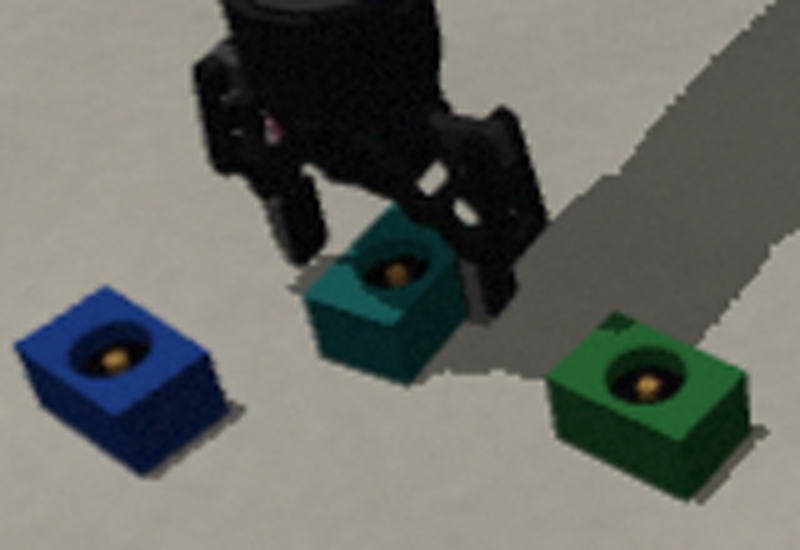

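The fingers straddle the teal block (crop centre about (385,290)), with the left one at (300,235) and the right one at (490,290), clear of the green and blue blocks. Closing now.

Request:
step_arm:
  targets: "-1 0 0 0 0 0 0;-1 0 0 0 0 0 0;-1 0 0 0 0 0 0;-1 0 0 0 0 0 0;-1 0 0 0 0 0 0;-1 0 0 0 0 0 0;-1 0 0 0 0 0 0;-1 0 0 0 0 0 0"

```text
clock: 3.9
eef_pos: [0.4352, -0.2903, 0.0092]
tool_rot: [0.303, 0.953, -0.0, 0.001]
ft_force: [-1.2, 1.2, 6.1]
grip_width: 0.0431
grasp_force: 63.4
```

Request:
step_arm:
  targets: "-1 0 0 0.01 0 0 0;-1 0 0 0.04 0 0 0;-1 0 0 0.1 0 0 0;-1 0 0 0.16 0 0 0;-1 0 0 0.16 0 0 0;-1 0 0 0.16 0 0 0;-1 0 0 0.16 0 0 0"

```text
clock: 4.48
eef_pos: [0.4335, -0.2895, 0.0873]
tool_rot: [0.303, 0.953, 0.0, -0.001]
ft_force: [-1.1, -0.1, -3.0]
grip_width: 0.0429
grasp_force: 62.6
```

```bash
python3 st.py
```

```text
4.4833 [ 0.4335 -0.2895  0.0873] y yaw 54.71 z [-0.002   0.0011 -1.    ] j [-0.589  0.392 -0.178  1.003 -0.     0.027] [-1.1 -0.1 -3. ] 0.04289296211376665 62.5699058175087
```

The block is held (opening 43 mm, 63 N). Now I carry it to above the pocket with the turn.

Request:
step_arm:
  targets: "-1 0.015 0.08 0 0 0 0.1;-1 0.03 0.16 0 0 0 0.24;-1 0.045 0.24 0 0 0 0.38;-1 0.06 0.32 0 0 0 0.53;-1 0.075 0.4 0 0 0 0.68;-1 0.087 0.47 0 0 0 0.83;-1 0.093 0.51 0 0 0 0.95;-1 0.095 0.524 0 0 0 1;-1 0.095 0.524 0 0 0 1;-1 0.095 0.524 0 0 0 1"

```text
clock: 5.32
eef_pos: [0.4808, -0.0283, 0.087]
tool_rot: [-0.084, 0.996, -0.0, -0.002]
ft_force: [0.4, 0.1, -3.3]
grip_width: 0.0427
grasp_force: 62.8
```

Request:
step_arm:
  targets: "-1 0 0 -0.02 0 0 0.03;-1 0 0 -0.04 0 0 0.062;-1 0 0 -0.04 0 0 0.062;-1 0 0 -0.04 0 0 0.062;-1 0 0 -0.04 0 0 0.062"

```text
clock: 5.73
eef_pos: [0.4819, -0.0292, 0.0685]
tool_rot: [-0.107, 0.994, -0.0, -0.0]
ft_force: [0.5, -0.8, -2.8]
grip_width: 0.0427
grasp_force: 62.7
```

```bash
python3 st.py
python3 - <<'E'
from h import *
t=bot.camera("top")[:,:,::-1];s=bot.camera("scene")[:,:,::-1]
cv2.imwrite("pics/top2.png",t);cv2.imwrite("pics/scene2.png",s)
a=cv2.resize(t[166:246,258:338],(400,400),interpolation=cv2.INTER_CUBIC)
b=cv2.resize(s[160:240,295:375],(400,400),interpolation=cv2.INTER_CUBIC)
cv2.imwrite("pics/p1.png",np.clip(np.hstack([a,b])*1.4,0,255).astype(np.uint8))
E
```

```text
5.7333 [ 0.4819 -0.0292  0.0685] y yaw 102.33 z [-4.e-04 -2.e-04 -1.e+00] j [-0.06   0.346 -0.307  0.918 -0.    -0.276] [ 0.5 -0.8 -2.8] 0.04274720273956566 62.694712579250336
```

View pics/p1.png

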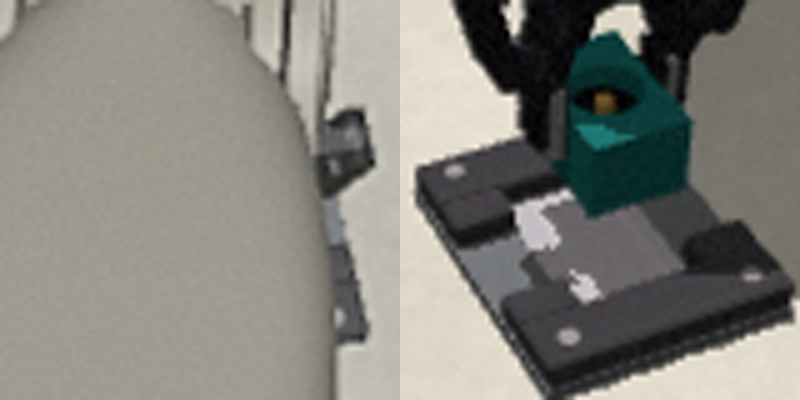

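Run:
```python
from h import *
f=lambda p:(np.array(p)-[400,0]+.5)/5-.5+[295,160]
print(ray("scene",f([(592,155),(692,120)]),.0953).round(4),ray("scene",f([(592,216),(688,186)]),.0593).round(4))
print(rect(np.array([.4818,-.0290]),np.radians(12.35),.066,.044,.0).round(4))
```

```text
[[ 0.5206 -0.0435  0.0953]
 [ 0.5081  0.001   0.0953]] [[ 0.5168 -0.0409  0.0593]
 [ 0.5072  0.0024  0.0593]]
[[ 5.093e-01 -5.000e-04  0.000e+00]
 [ 5.187e-01 -4.340e-02  0.000e+00]
 [ 4.543e-01 -5.750e-02  0.000e+00]
 [ 4.449e-01 -1.460e-02  0.000e+00]]
```

The scene crop shows the block squarely above the pocket, front bottom corners at about (592,216) and (688,186). It is within about 2 mm of the prediction and the clearance is 6 mm each way. Lowering.

Request:
step_arm:
  targets: "-1 0 0.002 -0.02 0 0 0;-1 0 0.002 -0.04 0 0 0;-1 0 0.002 -0.06 0 0 0;-1 0 0.002 -0.075 0 0 0;-1 0 0.002 -0.088 0 0 0;-1 0 0.002 -0.094 0 0 0;-1 0 0.002 -0.094 0 0 0;-1 0 0.002 -0.094 0 0 0;-1 0 0.002 -0.094 0 0 0"

```text
clock: 6.58
eef_pos: [0.4825, -0.0271, 0.0218]
tool_rot: [-0.109, 0.994, -0.0, 0.0]
ft_force: [0.2, -0.6, -3.4]
grip_width: 0.0429
grasp_force: 62.9
```

Request:
step_arm:
  targets: "-1 0 0 -0.002 0 0 0;-1 0 0 -0.002 0 0 0;-1 0 0 -0.004 0 0 0;-1 0 0 -0.004 0 0 0"

```text
clock: 6.92
eef_pos: [0.4821, -0.0271, 0.0194]
tool_rot: [-0.109, 0.994, -0.0, 0.0]
ft_force: [-0.8, 0.2, -4.2]
grip_width: 0.0432
grasp_force: 62.9
```

Request:
step_arm:
  targets: "-1 0 0 -0.001 0 0 0;-1 0 0 -0.002 0 0 0;-1 0 0 -0.003 0 0 0;-1 0 0 -0.003 0 0 0;-1 0 0 -0.003 0 0 0"

```text
clock: 7.33
eef_pos: [0.482, -0.0271, 0.0179]
tool_rot: [-0.109, 0.994, 0.0, -0.0]
ft_force: [0.3, 0.3, -3.4]
grip_width: 0.043
grasp_force: 62.9
```

Request:
step_arm:
  targets: "-1 0 0 -0.001 0 0 0;-1 0 0 -0.002 0 0 0;-1 0 0 -0.002 0 0 0;-1 0 0 -0.002 0 0 0"

```text
clock: 7.67
eef_pos: [0.4821, -0.0271, 0.0172]
tool_rot: [-0.109, 0.994, -0.0, 0.0]
ft_force: [-0.1, -0.7, 0.5]
grip_width: 0.0432
grasp_force: 63.3
```

Contact: the weight has come off the wrist (-3.4 to +0.5 N). Releasing and retreating.

Request:
step_arm:
  targets: "-1 0 0 -0.001 0 0 0;-1 0 0 -0.001 0 0 0;1 0 0 -0.001 0 0 0;1 0 0 -0.001 0 0 0;1 0 0 -0.001 0 0 0;1 0 0 -0.001 0 0 0;1 0 0 -0.001 0 0 0;1 0 0 -0.001 0 0 0;1 0 0 -0.001 0 0 0;1 0 0 -0.001 0 0 0"

```text
clock: 8.5
eef_pos: [0.482, -0.0271, 0.0164]
tool_rot: [-0.109, 0.994, -0.0, -0.0]
ft_force: [0.1, -0.2, 0.6]
grip_width: 0.0852
grasp_force: 0.0
```

Request:
step_arm:
  targets: "1 0 0 0.02 0 0 0;1 0 0 0.06 0 0 0;1 0 0 0.12 0 0 0;1 0 0 0.2 0 0 0;1 0 0 0.28 0 0 0;1 0 0 0.36 0 0 0;1 -0.1 0.2 0.36 0 0 0;1 -0.1 0.4 0.36 0 0 0;1 -0.1 0.4 0.36 0 0 0;1 -0.1 0.4 0.36 0 0 0"

```text
clock: 9.33
eef_pos: [0.4393, 0.1341, 0.1979]
tool_rot: [-0.108, 0.994, 0.0, 0.001]
ft_force: [0.8, -0.2, 0.5]
grip_width: 0.0852
grasp_force: 0.0
```

```bash
python3 st.py
python3 - <<'E'
from h import *
t=bot.camera("top")[:,:,::-1];s=bot.camera("scene")[:,:,::-1]
cv2.imwrite("pics/top3.png",t)
a=cv2.resize(t[172:250,263:341],(400,400),interpolation=cv2.INTER_CUBIC)
b=cv2.resize(s[170:250,295:375],(400,400),interpolation=cv2.INTER_CUBIC)
w=cv2.resize(s,(320,200),interpolation=cv2.INTER_AREA);w2=cv2.resize(t,(320,200),interpolation=cv2.INTER_AREA)
c=np.zeros((600,800,3),np.uint8);c[:400]=np.clip(np.hstack([a,b])*1.4,0,255);c[400:,:320]=w2;c[400:,400:720]=w
cv2.imwrite("pics/f1.png",c)
E
```

```text
9.3333 [0.4393 0.1341 0.1979] y yaw 102.4 z [ 2.2e-03  7.0e-04 -1.0e+00] j [ 0.296  0.177 -0.164  1.227  0.     0.08 ] [ 0.8 -0.2  0.5] 0.08523095012236787 0.0
```

View pics/f1.png

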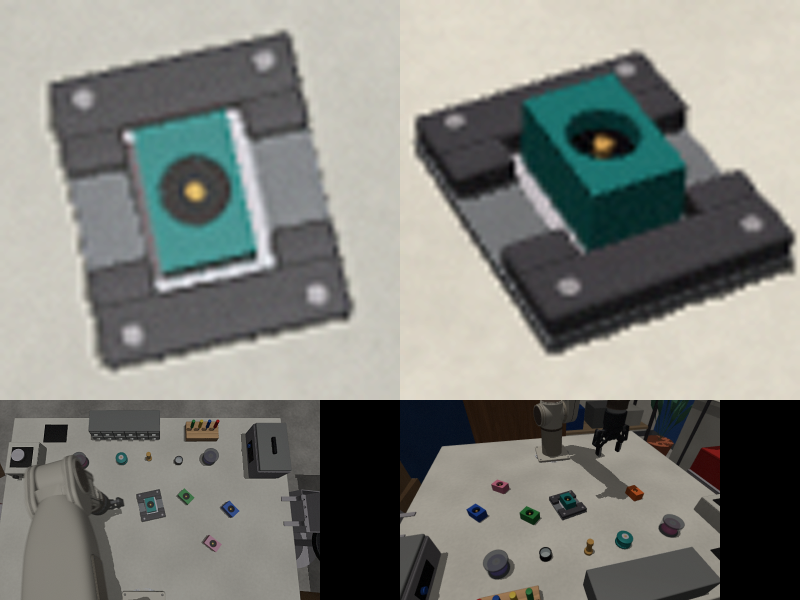

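The block (crop pixel (195,190)) lies flat and square in the pocket, with bright floor showing around it. The loupe and orange block have not moved and the arm is clear.

```bash
python3 -c "
from workcell import bot
print(bot.job_done())"
```

```text
the job is handed in; nothing more can be done
None
```

The teal nest block is lying flat and square in the fixture pocket, lowered in gently and released. The orange block and loupe were not touched, the arm is clear, and the job was handed in at about 9.4 s.

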